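Find the full screw tin by heft and hold it over its kit tray

TASK

Of the three identical closed blue tins of screws only the heaviest is full: lift them to feel which it is, and set the lighter ones back down upright on the bench where they stood, without dropping or tipping any. Finish while still holding the heaviest tin up in the gripper, upright and still, over the middle of the pine tray that has the wooden block in it (not the one with the orange sander), its bottom about 15 cm above the bench and touching nothing else. Leave the trays' contents and everything else on the bench as they are.

Things in the scene. Friction and masses are not known exactly. Their poses are not given: they have to be found in the camera images.
- tin_1_center (a point): centre (half-way up) of one of three identical closed round tins, blue, pale band, grey metal lid; 58 mm across, 80 mm tall, straight sides, upright on the bench, z up; grip it across its side. They weigh 0.2 to 0.7 kg, the heaviest at least 0.15 kg more than the others; which one that is (name and place) changes at each start. Each has its unseen fill inside; fill_full is the heaviest tin's.
- tin_2_center (a point): centre (half-way up) of one of three identical closed round tins, blue, pale band, grey metal lid; 58 mm across, 80 mm tall, straight sides, upright on the bench, z up; grip it across its side. They weigh 0.2 to 0.7 kg, the heaviest at least 0.15 kg more than the others; which one that is (name and place) changes at each start. Each has its unseen fill inside; fill_full is the heaviest tin's.
- tin_3_center (a point): centre (half-way up) of one of three identical closed round tins, blue, pale band, grey metal lid; 58 mm across, 80 mm tall, straight sides, upright on the bench, z up; grip it across its side. They weigh 0.2 to 0.7 kg, the heaviest at least 0.15 kg more than the others; which one that is (name and place) changes at each start. Each has its unseen fill inside; fill_full is the heaviest tin's.
- tray_1: one of two fixed open pine trays, 130 mm (its x) by 150 mm (its y), 40 mm high, walls and floor 8 mm thick; origin at the centre of its underside, on the bench, z up. One tray has the wooden block in it, the other the orange sander; which is which changes.
- tray_2: one of two fixed open pine trays, 130 mm (its x) by 150 mm (its y), 40 mm high, walls and floor 8 mm thick; origin at the centre of its underside, on the bench, z up. One tray has the wooden block in it, the other the orange sander; which is which changes.
- block: loose plain wooden block, 45 by 45 mm and 40 mm high, lying in one of the two trays (its top 48 mm above the bench); origin under its centre
- sander: loose orange hand sander with a black sole, 65 by 38 mm and 34 mm high, lying in the other tray; origin under its centre
- cube_1: loose sanded pine cube, 40 mm; bystander, origin under its centre
- cube_2: loose sanded pine cube, 40 mm; bystander, origin under its centre
- glue: loose yellow glue bottle with a red cap, 56 mm across, 150 mm tall; bystander, origin under its centre
- varnish: loose amber glass jar with a dark lid, 64 mm across, 85 mm tall; bystander, origin under its centre
- tape: loose orange roll of tape lying flat, 90 mm across, 24 mm high; bystander, origin under its centre
- brush: loose brush lying on the bench, under 30 mm high; bystander, origin under its middle
Mind the look-alikes: they are no part of the job. What is shaped like the part that bears tin_2_center but yellow is not meant. What is shaped like the part that bears tin_1_center but pink or turquoise is not meant.

How it is judged:
By the outcome, as a careful person would: the job done as asked, in the order asked, and still so for the second after the job is handed in, while the arm keeps its last pose, push and grip.
It also fails if it takes over 72 s, if anything falls off the work surface, if the arm or the gripper's body presses on something with over 40 N, if the wrist force passes 120 N, or if a joint passes its speed limit or range.

ROBOT

A 6-joint arm with a two-finger parallel gripper is mounted at the origin on the work surface. World frame = base frame: x ahead of the robot, y to its left, z up, the work surface at z = 0. Lengths are in mm, angles in rad, forces in N, time in s.
With the tool pointing down it reaches from about 425 to 950 mm from the base axis. Payload 14.7 kg.
Tool frame: the origin (TCP) lies midway between the tips of the shut fingers; the grasp point (between the pads) lies 19 mm behind it (arm.tcp_to_grasp is the distance from the TCP to the grasp point, in mm); z points along the fingers, y is the direction in which the jaws open and shut (so a half turn about z gives the same grasp; the last joint's range is limited). The gripper opens to 85 mm and grips with 20 to 120 N. Pads are 22 mm wide; open, the fingers measure 114 mm over their backs; the gripper's body (76 mm by 85 mm) begins 54 mm behind the grasp point. The pads swing forward as they close: fully open they stand 13 mm farther back than shut.
Start: joints at [-1.318, 0.48, 1.596, -0, 1.065, -0.047], TCP at [191.98, -620.996, 231.297] pointing down, gripper open.
Joint ranges: [-2.75, 2.75], [-0.82, 2.05], [0.23, 2.67], [-1.56, 4.7], [0.09, 2.69], [-2.92, 2.92]. Speed limits (rad/s): [1.89, 1.89, 2.39, 3.01, 3.01, 3.01].

INTERFACE

Orientations are given as a rotation vector (axis times angle).
In Python, from rig import arm, eyes gives the robot as it stands.
- The arm moves only by the tool send_rows, never from a script. Its argument "motion" is a list of rows, each an object of numbers: "dx", "dy", "dz": the shift along the world's x, y, z in mm; "yaw": the turn about the world's z in degrees. In form: [{"dx": .., "dy": .., "dz": .., "yaw": ..}, ...]. A call has 1 to 12 rows; each row is the pose to reach, as a shift and turn from the pose commanded when the call began; what a row does not reach only later rows make up. A row lasts 1/12 s, in which the tool goes at most 41.7 mm and 7.16 degrees, less where a joint would pass 70% of its speed; a pose out of reach is approached as far as the arm can. A call with a gripper value outside its range is refused whole. "grip" is the finger opening in mm, from 0 to 85.4, set as the call begins (left out, the last holds). The fingers move at their own pace and stop on an object; "grip_force" is the grip in N (left out, the last holds). Time passes only in rows, so rows that repeat a pose let the fingers close. It gives the time, the measured TCP pose, the force and the opening at its end, in the units of the state.
- arm.state(): the state, without advancing time (a new reading comes with each control period).
- eyes.capture(name): name is "scene" or "top" or "wrist"; returns the picture (480x640x3 uint8, red, green, blue); there is no depth.
- eyes.camera_info(name): a dict with "vfov" (degrees; the focal length in pixels is half the picture's height over the tangent of half this angle, whatever the lens; pixels are square), "cx", "cy" (the principal point, pixels), "k1" (the pictures are not rectified: a ray, as slopes to the right and down, at radius r is drawn at 1 + k1 r^2 times it, then the intrinsics apply), "cam_to_world" (4x4, takes a point from camera to world coordinates); the wrist camera has in their place "hand_eye" (4x4, takes a point from camera to tool coordinates, whose origin is the TCP and whose axes are the flange's). Camera axes: x right, y down, z forward; pixel columns grow to the right and rows downward; lengths in mm; the calibration is good to about 2 mm. A picture is of the moment at which its call begins: read the wrist's pose just before it. camera_info takes no time and is no camera call.
- arm.hand_in(): hands the job in, once; it reports no verdict.
The state is a dict: "time": time; "joint_pos": joint angles; "joint_vel": joint speeds; "joint_torque": joint torques, N m; "eef_pos": TCP position; "ee_rot": TCP orientation; "wrist_force": force on the tool from outside, world axes, zero at the start; "wrist_torque": the same for the moment, N m; "finger_gap": finger opening in mm.
Only numpy, scipy, OpenCV 4.12 (cv2) and the standard library are available. Lean on these libraries where they do the work, as an engineer would, in place of code of your own. Each camera call takes 0.05 s, during which the arm holds its last target.

## Working session

There is one attempt and no reset: what is moved stays moved. The work goes in short steps, Python scripts to look and compute and a tool call to move; the robot and the scene stay as the last step left them, time stands still between calls to the robot, and variables do not carry over. Pictures are saved under pics/ and viewed, and the job is handed in when it is done.

Besides the shell and the picture viewer there is one more tool, called after "Call:" in YAML: its name, and indented under it one key for each argument. send_rows: Moves the arm, as the interface text tells. Its arguments: {"type":"object","properties":{"motion":{"type":"array"},"grip":{"type":"number"},"grip_force":{"type":"number"}},"required":["motion"]}

```bash
mkdir -p pics; ls
python3 - <<'E'
from rig import arm, eyes
import cv2
print(arm.state())
for n in ("scene","top","wrist"):
    im=eyes.capture(n); cv2.imwrite(f"pics/{n}0.png",im[:,:,::-1]); print(n,eyes.camera_info(n))
E
```

```text
pics
{'time': 0.0, 'joint_pos': array([-1.31760840e+00,  4.80846059e-01,  1.59683374e+00, -2.59265072e-05,
        1.06509758e+00, -4.66097161e-02]), 'joint_vel': array([-8.21522560e-04,  6.83732202e-04, -5.31082398e-05,  4.74901325e-04,
       -3.55018939e-04,  5.91792787e-04]), 'joint_torque': array([ 2.39219975e-03, -9.50639176e+01, -4.30173683e+01, -6.98371878e-04,
        1.22993559e-02, -2.49093461e-05]), 'eef_pos': array([ 191.87065308, -620.62785815,  230.67811543]), 'ee_rot': array([-3.10519760e+00, -4.69003333e-01,  2.27217118e-04]), 'wrist_force': array([-0.21423166,  0.08104108, -0.2315266 ]), 'wrist_torque': array([ 0.03636856, -0.00532818,  0.00969063]), 'finger_gap': 85.77255297817453}
scene {'vfov': 43.82025841389241, 'cx': 311.91663820936304, 'cy': 238.85242530907684, 'k1': 0.03366864968584247, 'cam_to_world': array([[-2.79330918e-01,  7.78565807e-01, -5.61969325e-01,
         1.25300440e+03],
       [ 9.60157259e-01,  2.21302298e-01, -1.70655590e-01,
         2.34361779e+02],
       [-8.50150397e-03, -5.87248309e-01, -8.09362186e-01,
         1.05663047e+03],
      
[... 312 characters left out ...]
-01, -1.76274757e-02, -1.34142224e-02,
         1.85623785e+01],
       [ 1.47866792e-02, -8.01870963e-02, -9.96670148e-01,
         1.06458880e+03],
       [ 0.00000000e+00,  0.00000000e+00,  0.00000000e+00,
         1.00000000e+00]])}
wrist {'vfov': 64.797290534357, 'cx': 323.1197753004155, 'cy': 241.1452244182127, 'k1': -0.02287906258207011, 'hand_eye': array([[ 6.08928147e-04, -9.64285533e-01, -2.64864192e-01,
         6.65687931e+01],
       [ 9.99999541e-01,  3.91323986e-04,  8.74334154e-04,
         6.80233302e-01],
       [-7.39460064e-04, -2.64864603e-01,  9.64285329e-01,
        -1.43920125e+02],
       [ 0.00000000e+00,  0.00000000e+00,  0.00000000e+00,
         1.00000000e+00]])}
```

View pics/top0.png

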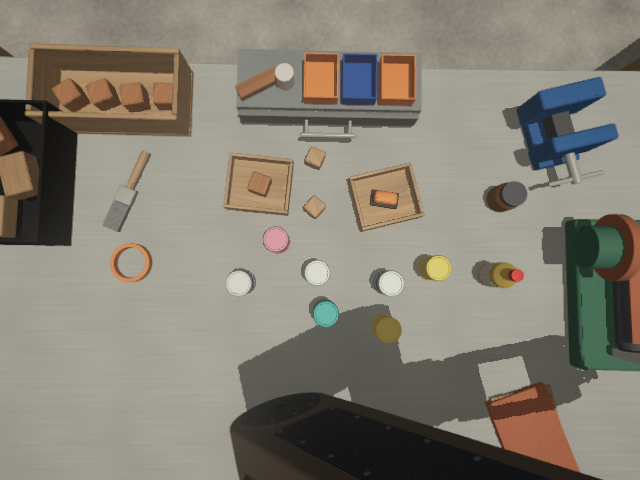

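View pics/scene0.png

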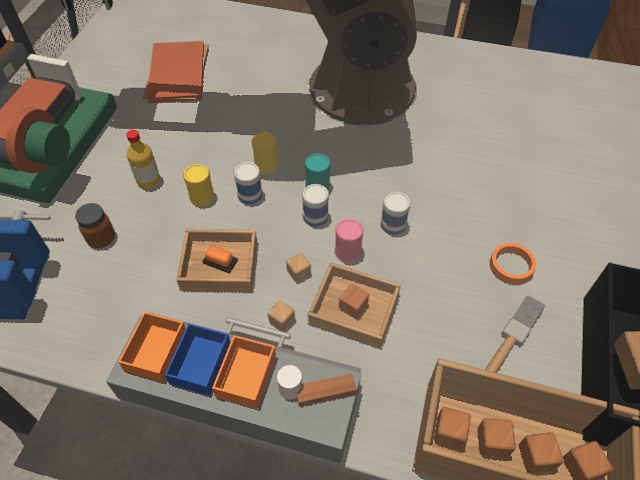

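The top view shows three white-lidded blue tins with lids at about (239,283), (317,272) and (390,284). The look-alikes are pink (276,239), turquoise (326,313) and yellow (438,268) and (388,330). The block tray is at (259,184) and the sander tray at (385,197). I'll check close crops.

```bash
cat > h.py <<'E'
import numpy as np, cv2
from rig import arm, eyes
def ray(name,u,v):
    c=eyes.camera_info(name); f=240/np.tan(np.radians(c['vfov'])/2)
    d=np.array([(u-c['cx'])/f,(v-c['cy'])/f]); s=d.copy()
    for _ in range(20): s=d/(1+c['k1']*(s@s))
    return c['cam_to_world'][:3,3], c['cam_to_world'][:3,:3]@np.array([s[0],s[1],1])
def at(name,u,v,z):
    o,r=ray(name,u,v); return o+r*(z-o[2])/r[2]
E
python3 - <<'E'
import cv2
t=cv2.imread('pics/top0.png'); s=cv2.imread('pics/scene0.png')
cv2.imwrite('pics/ct.png',cv2.resize(t[140:350,215:465],(750,630))[:600])
cv2.imwrite('pics/cs.png',cv2.resize(s[130:250,180:420],(800,400)))
E
```

```text
(no output)
```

View pics/ct.png

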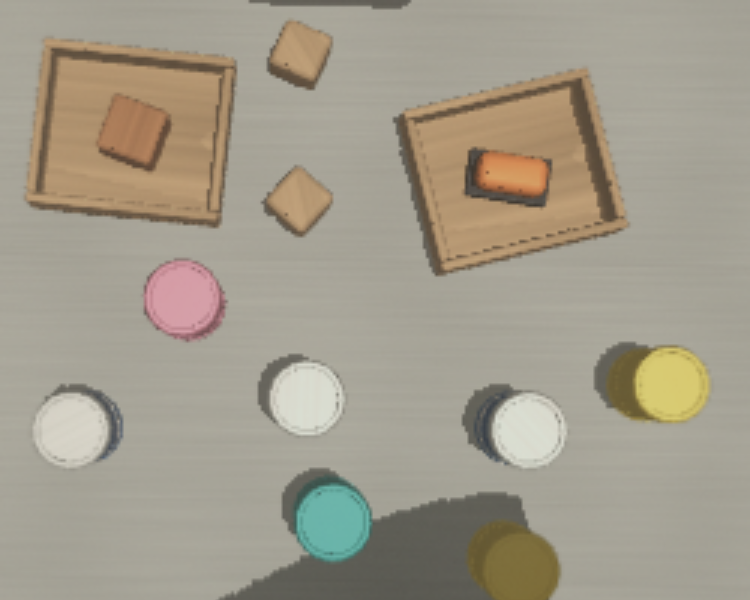

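View pics/cs.png

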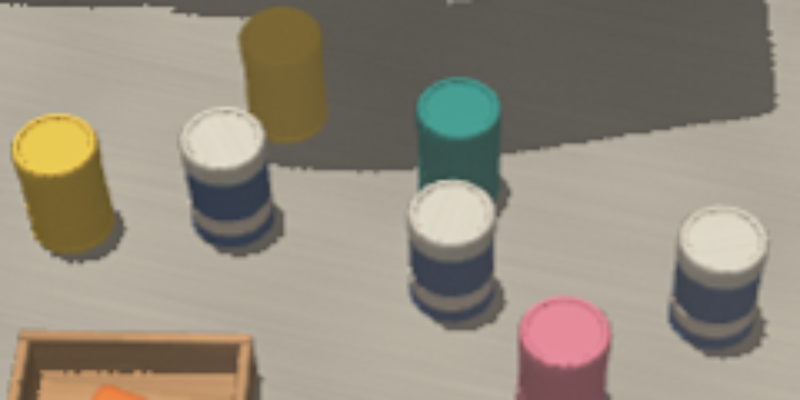

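The crops confirm that only the three white-lidded tins have blue sides and a pale band. I'll measure them in both views.

Run:
```python
from h import *
np.set_printoptions(precision=1,suppress=True)
T=lambda x,y:((x+.5)/3-.5+215,(y+.5)/3-.5+140)
S=lambda x,y:((x+.5)/3.3333-.5+180,(y+.5)/3.3333-.5+130)
for n,a,b in (("L",(72,429),(722,243)),("M",(307,398),(452,215)),("R",(528,430),(223,139)),("pink",(182,297),(564,332)),("turq",(333,521),(459,107)),("dyel",(519,567),(284,38))):
    print(n,at('top',*T(*a),80),at('scene',*S(*b),80))
c=[at('top',*T(*p),40) for p in ((47,40),(236,60),(219,223),(28,205))]
print(np.array(c),np.mean(c,0),[np.linalg.norm(c[i]-c[i-1]) for i in range(4)])
for p in ((315,158),(315,207)): print('cube',at('top',*p,40))
```

```text
L [428.3 172.   80. ] [435.3 173.2  80. ]
M [453.6   0.5  80. ] [459.6   2.3  80. ]
R [ 432.9 -162.3   80. ] [ 437.8 -161.5   80. ]
pink [526.4  94.   80. ] [531.   94.3  80. ]
turq [364.6 -19.9  80. ] [367.6 -19.2  80. ]
dyel [ 333.7 -155.9   80. ] [ 338.2 -152.9   80. ]
[[727.8 206.6  40. ]
 [715.1  59.4  40. ]
 [587.   69.9  40. ]
 [598.2 217.2  40. ]] [657.  138.3  40. ] [np.float64(130.0180456321029), np.float64(147.72130681102388), np.float64(128.58676251673236), np.float64(147.7044852812952)]
cube [720.1   8.8  40. ]
cube [604.5   6.9  40. ]
```

Free of look-alikes: the three tins are at L≈(432,172), M≈(457,1) and R≈(436,-162). The two views differ by about 6 mm in x, so I'll refine with the wrist camera. Moving above R with the jaws turned along y.

Call:
send_rows:
  motion:
    - {"dx": 20, "dy": 36, "yaw": -2}
    - {"dx": 40, "dy": 75, "yaw": -4}
    - {"dx": 60, "dy": 112, "yaw": -6}
    - {"dx": 80, "dy": 150, "yaw": -8}
    - {"dx": 100, "dy": 188, "yaw": -10}
    - {"dx": 120, "dy": 225, "yaw": -12}
    - {"dx": 140, "dy": 263, "yaw": -14}
    - {"dx": 160, "dy": 300, "yaw": -15}
    - {"dx": 180, "dy": 338, "yaw": -16}
    - {"dx": 200, "dy": 375, "yaw": -17}
    - {"dx": 220, "dy": 413, "yaw": -17.2}
    - {"dx": 236, "dy": 443, "yaw": -17.2}

```text
validation failed for argument at $.mo...
```

Call:
send_rows:
  motion:
    - {"dx": 7, "dy": 16, "yaw": 0}
    - {"dx": 7, "dy": 16}
    - {"dx": 7, "dy": 16}
    - {"dx": 7, "dy": 16}

```text
validation failed for argument at $.mo...
```

```bash
cat >> h.py <<'E'
from scipy.spatial.transform import Rotation as Rr
def wrist(fn):
    s=arm.state(); c=eyes.camera_info('wrist'); im=eyes.capture('wrist')
    T=np.eye(4); T[:3,:3]=Rr.from_rotvec(s['ee_rot']).as_matrix(); T[:3,3]=s['eef_pos']
    W=T@c['hand_eye']; np.save(fn+'.npy',W); cv2.imwrite(fn+'.png',im[:,:,::-1]); return s,W
def watt(fn,u,v,z):
    W=np.load(fn+'.npy'); c=eyes.camera_info('wrist'); f=240/np.tan(np.radians(c['vfov'])/2)
    d=np.array([(u-c['cx'])/f,(v-c['cy'])/f]); s=d.copy()
    for _ in range(20): s=d/(1+c['k1']*(s@s))
    r=W[:3,:3]@np.array([s[0],s[1],1]); o=W[:3,3]; return o+r*(z-o[2])/r[2]
E
python3 - <<'E'
from h import *
s,W=wrist('pics/w1'); print(s)
E
```

```text
{'time': 0.15, 'joint_pos': array([-1.31757599e+00,  4.80696181e-01,  1.59673564e+00,  3.82059794e-05,
        1.06507494e+00, -4.66037250e-02]), 'joint_vel': array([-0.00012095, -0.00026379, -0.00076818,  0.0001957 , -0.00161658,
       -0.00022974]), 'joint_torque': array([-1.29849912e-03, -9.51151013e+01, -4.30457318e+01, -1.13106989e-04,
        8.18830478e-03, -1.42541987e-05]), 'eef_pos': array([ 191.93147562, -620.69571411,  230.81193541]), 'ee_rot': array([-3.10545915e+00, -4.69035405e-01,  9.58367966e-05]), 'wrist_force': array([-0.15033133, -0.270521  ,  0.06776552]), 'wrist_torque': array([ 0.04677092, -0.053236  ,  0.00982004]), 'finger_gap': 85.63558486173315}
```

View pics/w1.png

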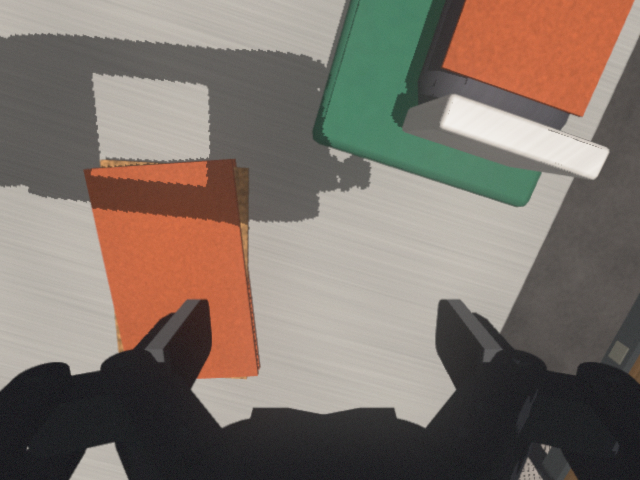

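The call was refused because every field is required. This view shows only the start area, with sandpaper and the green machine. Resending.

Call:
send_rows:
  motion:
    - {"dx": 20, "dy": 36, "dz": 0, "yaw": -2}
    - {"dx": 40, "dy": 75, "dz": 0, "yaw": -4}
    - {"dx": 60, "dy": 112, "dz": 0, "yaw": -6}
    - {"dx": 80, "dy": 150, "dz": 0, "yaw": -8}
    - {"dx": 100, "dy": 188, "dz": 0, "yaw": -10}
    - {"dx": 120, "dy": 225, "dz": 0, "yaw": -12}
    - {"dx": 140, "dy": 263, "dz": 0, "yaw": -14}
    - {"dx": 160, "dy": 300, "dz": 0, "yaw": -15}
    - {"dx": 180, "dy": 338, "dz": 0, "yaw": -16}
    - {"dx": 200, "dy": 375, "dz": 0, "yaw": -17}
    - {"dx": 220, "dy": 413, "dz": 0, "yaw": -17.2}
    - {"dx": 236, "dy": 443, "dz": 0, "yaw": -17.2}

```text
time: 1.2
eef_pos: [427.3, -178.3, 231.5]
ee_rot: [3.141, -0.002, 0.001]
wrist_force: [0.9, -1.2, -0.2]
finger_gap: 85.4
```

Call:
send_rows:
  motion:
    - {"dx": 7, "dy": 16, "dz": 0, "yaw": 0}
    - {"dx": 7, "dy": 16, "dz": 0, "yaw": 0}
    - {"dx": 7, "dy": 16, "dz": 0, "yaw": 0}
    - {"dx": 7, "dy": 16, "dz": 0, "yaw": 0}

```text
time: 1.53
eef_pos: [433.7, -164.4, 231.3]
ee_rot: [3.141, 0.0, -0.0]
wrist_force: [0.0, -0.3, -0.3]
finger_gap: 85.4
```

Run:
```python
from h import *
s,W=wrist('pics/w2'); print(s['time'],s['eef_pos'],s['ee_rot'],s['wrist_force'],s['joint_pos'])
```

```text
1.5333 [ 433.65996307 -164.40149932  231.26179392] [ 3.14144240e+00  8.58309285e-05 -2.64155962e-04] [ 0.03606727 -0.31987473 -0.31694334] [-4.27576283e-01  2.19922599e-01  2.00703008e+00 -2.60545289e-04
  9.14730723e-01  1.14332434e+00]
```

View pics/w2.png

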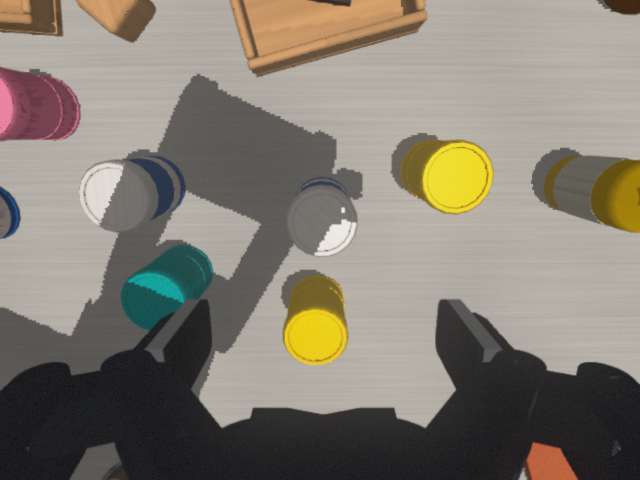

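The wrist view shows tin R's lid at about (322,221), M's lid at (118,195) and the shaded yellow look-alike at (316,336).

Run:
```python
from h import *
im=cv2.imread('pics/w2.png'); cv2.imwrite('pics/w2c.png',cv2.resize(im[140:260,70:370],(750,300),interpolation=2))
for p in ((322,221),(118,195),(316,336)): print(watt('pics/w2',*p,80))
```

```text
[ 436.07862425 -164.55512228   80.        ]
[457.06342781  -3.7550521   80.        ]
[ 333.77610609 -159.31803606   80.        ]
```

View pics/w2c.png

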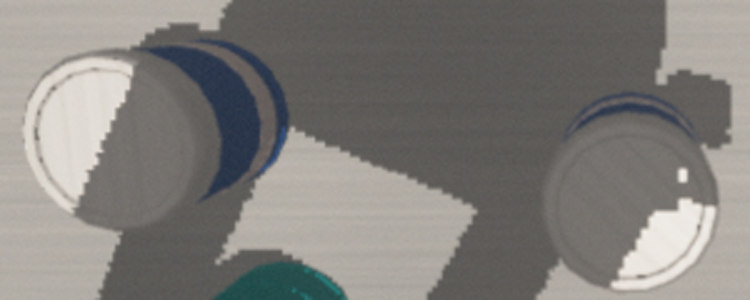

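R refined to about (436,-163.5). Descending to TCP z≈28, which puts the grasp at 47.

Call:
send_rows:
  motion:
    - {"dx": 1, "dy": -1, "dz": -20, "yaw": 0}
    - {"dx": 1, "dy": -1, "dz": -45, "yaw": 0}
    - {"dx": 1, "dy": -1, "dz": -70, "yaw": 0}
    - {"dx": 1, "dy": -1, "dz": -95, "yaw": 0}
    - {"dx": 1, "dy": -1, "dz": -115, "yaw": 0}
    - {"dx": 1, "dy": -1, "dz": -125, "yaw": 0}
    - {"dx": 1, "dy": -1, "dz": -130, "yaw": 0}
    - {"dx": 1, "dy": -1, "dz": -130, "yaw": 0}

```text
time: 2.25
eef_pos: [434.0, -165.8, 100.4]
ee_rot: [-3.141, 0.003, 0.003]
wrist_force: [-0.7, 1.3, 0.1]
finger_gap: 85.6
```

Run:
```python
from h import *
s,W=wrist('pics/w3'); print(s['time'],s['eef_pos'],s['wrist_force'])
for n in ('top','scene'): cv2.imwrite(f'pics/{n}3.png',eyes.capture(n)[:,:,::-1])
```

```text
2.25 [ 434.00163039 -165.77237764  100.44959515] [-0.68547452  1.34656393  0.12470426]
```

View pics/w3.png

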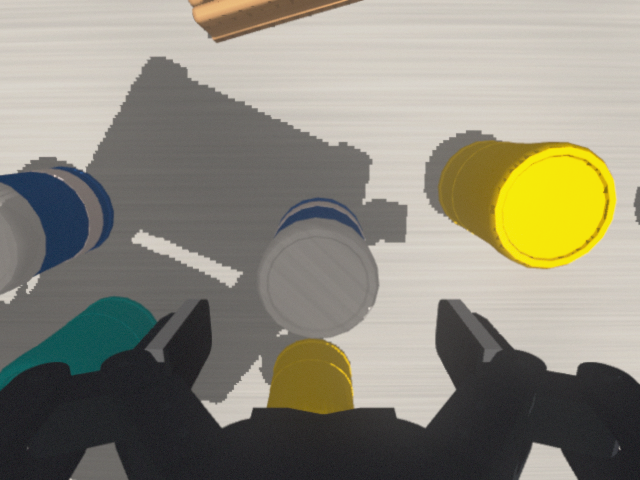

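View pics/scene3.png

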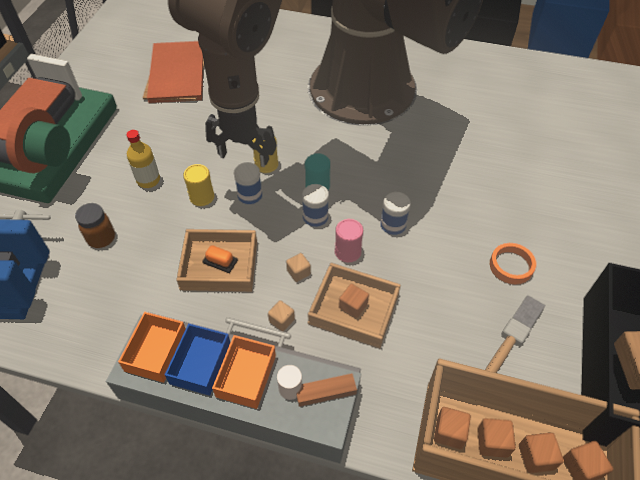

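The lid centre is at about (318,284) and the finger mid-plane at u≈324, so the tin is nearly centred.

Run:
```python
from h import *
print(watt('pics/w3',318.5,283,80))
s=arm.state();print(s['time'],s['eef_pos'])
im=cv2.imread('pics/w3.png'); cv2.imwrite('pics/w3c.png',cv2.resize(im[200:350,180:460],(784,420)))
```

```text
[ 435.47020396 -164.54429794   80.        ]
2.4 [ 435.16414434 -165.75463545  102.01858977]
```

View pics/w3c.png

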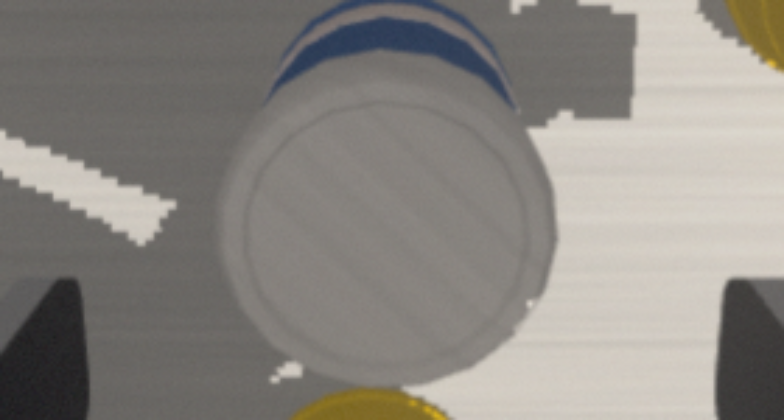

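Call:
send_rows:
  motion:
    - {"dx": 1, "dy": 1, "dz": -20, "yaw": 0}
    - {"dx": 1, "dy": 1, "dz": -45, "yaw": 0}
    - {"dx": 1, "dy": 1, "dz": -65, "yaw": 0}
    - {"dx": 1, "dy": 1, "dz": -73, "yaw": 0}
    - {"dx": 1, "dy": 1, "dz": -73, "yaw": 0}
    - {"dx": 1, "dy": 1, "dz": -73, "yaw": 0}

```text
time: 2.9
eef_pos: [436.1, -164.3, 28.9]
ee_rot: [3.142, -0.001, 0.0]
wrist_force: [0.2, -0.5, -0.1]
finger_gap: 85.7
```

Call:
send_rows:
  motion:
    - {"dx": 0, "dy": 0, "dz": 0, "yaw": 0}
    - {"dx": 0, "dy": 0, "dz": 0, "yaw": 0}
    - {"dx": 0, "dy": 0, "dz": 0, "yaw": 0}
    - {"dx": 0, "dy": 0, "dz": 0, "yaw": 0}
    - {"dx": 0, "dy": 0, "dz": 0, "yaw": 0}
    - {"dx": 0, "dy": 0, "dz": 0, "yaw": 0}
    - {"dx": 0, "dy": 0, "dz": 0, "yaw": 0}
    - {"dx": 0, "dy": 0, "dz": 0, "yaw": 0}
  grip: 50
  grip_force: 40

```text
time: 3.57
eef_pos: [436.5, -164.2, 29.4]
ee_rot: [3.141, -0.001, 0.003]
wrist_force: [-0.0, 3.8, 11.9]
finger_gap: 56.6
```

The gap stopped at 56.6, so it is gripped. Lifting gently to weigh it.

Call:
send_rows:
  motion:
    - {"dx": 0, "dy": 0, "dz": 4, "yaw": 0}
    - {"dx": 0, "dy": 0, "dz": 12, "yaw": 0}
    - {"dx": 0, "dy": 0, "dz": 22, "yaw": 0}
    - {"dx": 0, "dy": 0, "dz": 32, "yaw": 0}
    - {"dx": 0, "dy": 0, "dz": 38, "yaw": 0}
    - {"dx": 0, "dy": 0, "dz": 40, "yaw": 0}
    - {"dx": 0, "dy": 0, "dz": 40, "yaw": 0}
    - {"dx": 0, "dy": 0, "dz": 40, "yaw": 0}
    - {"dx": 0, "dy": 0, "dz": 40, "yaw": 0}
    - {"dx": 0, "dy": 0, "dz": 40, "yaw": 0}
    - {"dx": 0, "dy": 0, "dz": 40, "yaw": 0}
    - {"dx": 0, "dy": 0, "dz": 40, "yaw": 0}

```text
time: 4.57
eef_pos: [435.7, -164.1, 68.0]
ee_rot: [-3.141, 0.001, 0.001]
wrist_force: [-0.4, 0.2, -3.9]
finger_gap: 56.7
```

Run:
```python
from h import *
for i in range(3):
    im=eyes.capture('scene'); s=arm.state(); print(s['time'],s['eef_pos'],s['wrist_force'],s['finger_gap'],s['joint_torque'][1:3])
cv2.imwrite('pics/s4.png',cv2.resize(im[90:250,150:420,::-1],(800,474)))
```

```text
4.6167 [ 435.70115637 -164.10068863   68.05887671] [ 0.8726266   0.35050032 -3.14410436] 56.78587794157532 [-75.63534737 -22.02374697]
4.6667 [ 435.73940545 -164.10987101   68.10076793] [-0.05981069  0.4864271  -3.7322018 ] 56.631222768327966 [-75.59761047 -22.03130722]
4.7167 [ 435.77050215 -164.13070496   68.16573211] [ 0.85152175  0.14130746 -3.51952551] 56.98208085372289 [-75.57681799 -22.0398438 ]
```

View pics/s4.png

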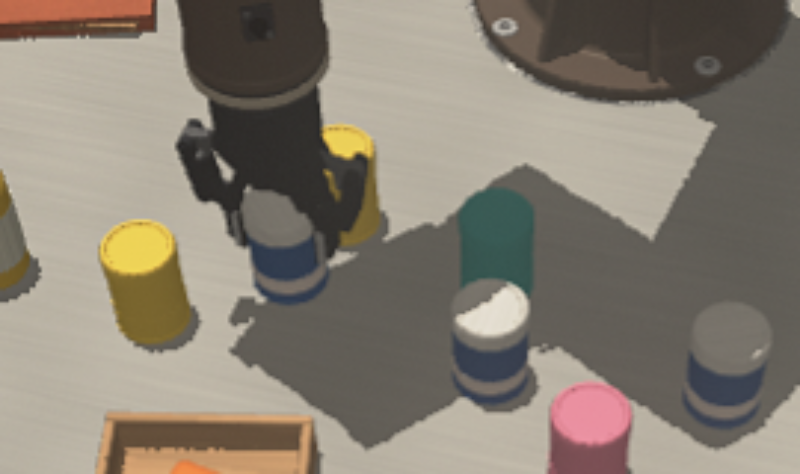

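Tin R lifts cleanly and weighs about 3.5 N. Setting it back down straight.

Call:
send_rows:
  motion:
    - {"dx": 0, "dy": 0, "dz": -8, "yaw": 0}
    - {"dx": 0, "dy": 0, "dz": -18, "yaw": 0}
    - {"dx": 0, "dy": 0, "dz": -28, "yaw": 0}
    - {"dx": 0, "dy": 0, "dz": -34, "yaw": 0}
    - {"dx": 0, "dy": 0, "dz": -37, "yaw": 0}
    - {"dx": 0, "dy": 0, "dz": -38.5, "yaw": 0}
    - {"dx": 0, "dy": 0, "dz": -39.5, "yaw": 0}
    - {"dx": 0, "dy": 0, "dz": -39.5, "yaw": 0}
    - {"dx": 0, "dy": 0, "dz": -39.5, "yaw": 0}

```text
time: 5.47
eef_pos: [435.0, -163.5, 29.0]
ee_rot: [-3.141, 0.0, 0.002]
wrist_force: [-3.5, 8.1, 15.3]
finger_gap: 57.2
```

Call:
send_rows:
  motion:
    - {"dx": 0, "dy": 0, "dz": 0.5, "yaw": 0}
    - {"dx": 0, "dy": 0, "dz": 0.5, "yaw": 0}
    - {"dx": 0, "dy": 0, "dz": 0.5, "yaw": 0}
    - {"dx": 0, "dy": 0, "dz": 0.5, "yaw": 0}
    - {"dx": 0, "dy": 0, "dz": 0.5, "yaw": 0}
  grip: 66

```text
time: 5.88
eef_pos: [435.9, -164.2, 29.2]
ee_rot: [3.142, -0.001, 0.0]
wrist_force: [-0.9, -0.5, -0.0]
finger_gap: 65.8
```

Call:
send_rows:
  motion:
    - {"dx": 0, "dy": 0, "dz": 0, "yaw": 0}
    - {"dx": 0, "dy": 0, "dz": 0, "yaw": 0}
    - {"dx": 0, "dy": 0, "dz": 0, "yaw": 0}
    - {"dx": 0, "dy": 0, "dz": 10, "yaw": 0}
    - {"dx": 0, "dy": 0, "dz": 30, "yaw": 0}
    - {"dx": 0, "dy": 0, "dz": 60, "yaw": 0}
    - {"dx": 0, "dy": 0, "dz": 95, "yaw": 0}
    - {"dx": 0, "dy": 0, "dz": 120, "yaw": 0}
    - {"dx": 0, "dy": 0, "dz": 135, "yaw": 0}
    - {"dx": 0, "dy": 0, "dz": 140, "yaw": 0}
    - {"dx": 0, "dy": 0, "dz": 140, "yaw": 0}
  grip: 85.4

```text
time: 6.8
eef_pos: [436.5, -164.4, 170.9]
ee_rot: [3.14, -0.001, 0.004]
wrist_force: [0.2, -0.9, -0.1]
finger_gap: 85.1
```

Run:
```python
from h import *
s,W=wrist('pics/w5'); print(s['time'],s['eef_pos'],s['wrist_force'],s['finger_gap'])
```

```text
6.8 [ 436.4789315  -164.41915028  170.94404908] [ 0.20082718 -0.93236217 -0.12043458] 85.10463729978642
```

View pics/w5.png

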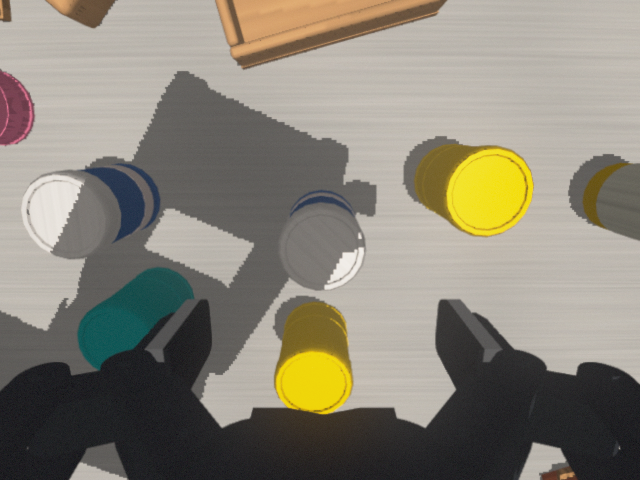

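R is standing upright where it was. Next is M.

Call:
send_rows:
  motion:
    - {"dx": 2, "dy": 10, "dz": 0, "yaw": 0}
    - {"dx": 6, "dy": 35, "dz": 0, "yaw": 0}
    - {"dx": 10, "dy": 65, "dz": 0, "yaw": 0}
    - {"dx": 14, "dy": 95, "dz": 0, "yaw": 0}
    - {"dx": 18, "dy": 125, "dz": -10, "yaw": 0}
    - {"dx": 20, "dy": 148, "dz": -30, "yaw": 0}
    - {"dx": 20, "dy": 161, "dz": -50, "yaw": 0}
    - {"dx": 20, "dy": 163, "dz": -65, "yaw": 0}
    - {"dx": 20, "dy": 163, "dz": -70, "yaw": 0}
    - {"dx": 20, "dy": 163, "dz": -70, "yaw": 0}
    - {"dx": 20, "dy": 163, "dz": -70, "yaw": 0}

```text
time: 7.77
eef_pos: [455.4, -1.2, 99.0]
ee_rot: [-3.141, 0.001, 0.002]
wrist_force: [-0.0, -0.6, 0.0]
finger_gap: 85.5
```

Run:
```python
from h import *
s,W=wrist('pics/w6'); print(s['time'],s['eef_pos'],s['wrist_force'],s['finger_gap'])
print(watt('pics/w5',66,214,80),watt('pics/w5',322,248,80))
```

```text
7.7667 [455.4007499   -1.20469989  98.97681099] [-0.00150118 -0.62625447  0.03382399] 85.45496192312764
[457.03186714  -1.54581808  80.        ] [ 434.45573389 -164.78653047   80.        ]
```

View pics/w6.png

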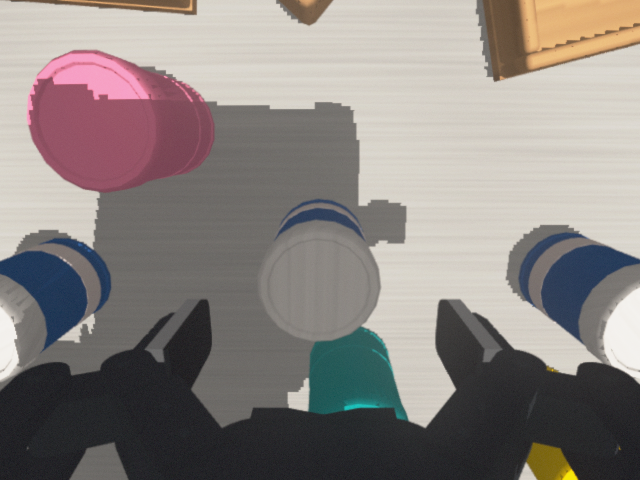

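M's lid is at (319.5,283), the same pattern as R, so M≈(456,0). Descending with dy +1.

Call:
send_rows:
  motion:
    - {"dx": 1, "dy": 1, "dz": -20, "yaw": 0}
    - {"dx": 1, "dy": 1, "dz": -45, "yaw": 0}
    - {"dx": 1, "dy": 1, "dz": -62, "yaw": 0}
    - {"dx": 1, "dy": 1, "dz": -70, "yaw": 0}
    - {"dx": 1, "dy": 1, "dz": -70, "yaw": 0}
    - {"dx": 1, "dy": 1, "dz": -70, "yaw": 0}

```text
time: 8.32
eef_pos: [457.1, -0.5, 29.8]
ee_rot: [-3.142, 0.002, -0.0]
wrist_force: [-0.9, -0.3, 1.2]
finger_gap: 85.3
```

Call:
send_rows:
  motion:
    - {"dx": 0, "dy": 0, "dz": 0, "yaw": 0}
    - {"dx": 0, "dy": 0, "dz": 0, "yaw": 0}
    - {"dx": 0, "dy": 0, "dz": 0, "yaw": 0}
    - {"dx": 0, "dy": 0, "dz": 0, "yaw": 0}
    - {"dx": 0, "dy": 0, "dz": 0, "yaw": 0}
    - {"dx": 0, "dy": 0, "dz": 0, "yaw": 0}
    - {"dx": 0, "dy": 0, "dz": 0, "yaw": 0}
    - {"dx": 0, "dy": 0, "dz": 0, "yaw": 0}
  grip: 50
  grip_force: 40

```text
time: 8.98
eef_pos: [457.6, -0.2, 30.4]
ee_rot: [3.141, -0.0, 0.003]
wrist_force: [-1.6, 0.2, 11.8]
finger_gap: 57.0
```

Call:
send_rows:
  motion:
    - {"dx": 0, "dy": 0, "dz": 4, "yaw": 0}
    - {"dx": 0, "dy": 0, "dz": 12, "yaw": 0}
    - {"dx": 0, "dy": 0, "dz": 22, "yaw": 0}
    - {"dx": 0, "dy": 0, "dz": 32, "yaw": 0}
    - {"dx": 0, "dy": 0, "dz": 38, "yaw": 0}
    - {"dx": 0, "dy": 0, "dz": 40, "yaw": 0}
    - {"dx": 0, "dy": 0, "dz": 40, "yaw": 0}
    - {"dx": 0, "dy": 0, "dz": 40, "yaw": 0}
    - {"dx": 0, "dy": 0, "dz": 40, "yaw": 0}
    - {"dx": 0, "dy": 0, "dz": 40, "yaw": 0}
    - {"dx": 0, "dy": 0, "dz": 40, "yaw": 0}
    - {"dx": 0, "dy": 0, "dz": 40, "yaw": 0}

```text
time: 9.98
eef_pos: [456.7, -0.1, 69.0]
ee_rot: [-3.142, 0.001, 0.001]
wrist_force: [-0.4, -0.1, -5.4]
finger_gap: 57.0
```

Run:
```python
from h import *
for i in range(3):
    im=eyes.capture('scene'); s=arm.state(); print(s['time'],s['eef_pos'],s['wrist_force'],s['finger_gap'])
cv2.imwrite('pics/s7.png',cv2.resize(im[90:250,150:420,::-1],(800,474)))
```

```text
10.0333 [ 4.56677921e+02 -1.44892438e-01  6.90542658e+01] [ 0.59200987  0.6476408  -6.7817345 ] 57.013025370291764
10.0833 [ 4.56722305e+02 -1.23765418e-01  6.91183146e+01] [-0.09727973 -0.11422006 -5.98160631] 56.86112672372384
10.1333 [ 4.56761473e+02 -1.38676392e-01  6.91625751e+01] [ 0.95855129  0.27867874 -6.1623026 ] 56.70497082135049
```

View pics/s7.png

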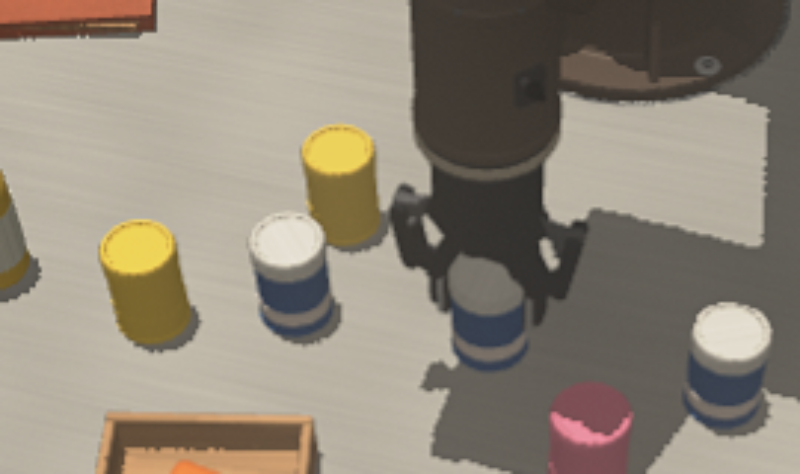

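M weighs about 6.1 N (0.62 kg), clearly more than R. I'll set it back and feel L too before deciding.

Call:
send_rows:
  motion:
    - {"dx": 0, "dy": 0, "dz": -8, "yaw": 0}
    - {"dx": 0, "dy": 0, "dz": -18, "yaw": 0}
    - {"dx": 0, "dy": 0, "dz": -28, "yaw": 0}
    - {"dx": 0, "dy": 0, "dz": -34, "yaw": 0}
    - {"dx": 0, "dy": 0, "dz": -37, "yaw": 0}
    - {"dx": 0, "dy": 0, "dz": -38.5, "yaw": 0}
    - {"dx": 0, "dy": 0, "dz": -39, "yaw": 0}
    - {"dx": 0, "dy": 0, "dz": -39, "yaw": 0}
    - {"dx": 0, "dy": 0, "dz": -39, "yaw": 0}

```text
time: 10.88
eef_pos: [457.0, -0.1, 30.5]
ee_rot: [3.142, -0.001, 0.001]
wrist_force: [1.0, 0.1, -5.4]
finger_gap: 56.8
```

Call:
send_rows:
  motion:
    - {"dx": 0, "dy": 0, "dz": 0, "yaw": 0}
    - {"dx": 0, "dy": 0, "dz": 0, "yaw": 0}
    - {"dx": 0, "dy": 0, "dz": 0, "yaw": 0}
    - {"dx": 0, "dy": 0, "dz": 0, "yaw": 0}
    - {"dx": 0, "dy": 0, "dz": 0, "yaw": 0}
  grip: 66

```text
time: 11.3
eef_pos: [457.0, -0.2, 30.4]
ee_rot: [3.142, -0.001, 0.001]
wrist_force: [-0.1, 0.1, -0.3]
finger_gap: 65.7
```

Call:
send_rows:
  motion:
    - {"dx": 0, "dy": 0, "dz": 0, "yaw": 0}
    - {"dx": 0, "dy": 0, "dz": 0, "yaw": 0}
    - {"dx": 0, "dy": 0, "dz": 0, "yaw": 0}
    - {"dx": 0, "dy": 0, "dz": 10, "yaw": 0}
    - {"dx": 0, "dy": 0, "dz": 30, "yaw": 0}
    - {"dx": 0, "dy": 0, "dz": 60, "yaw": 0}
    - {"dx": 0, "dy": 0, "dz": 95, "yaw": 0}
    - {"dx": 0, "dy": 0, "dz": 120, "yaw": 0}
    - {"dx": 0, "dy": 0, "dz": 135, "yaw": 0}
    - {"dx": 0, "dy": 0, "dz": 140, "yaw": 0}
    - {"dx": 0, "dy": 0, "dz": 140, "yaw": 0}
  grip: 85.4

```text
time: 12.22
eef_pos: [457.5, -0.2, 171.9]
ee_rot: [3.141, -0.001, 0.005]
wrist_force: [1.5, 0.6, -1.1]
finger_gap: 85.5
```

Call:
send_rows:
  motion:
    - {"dx": -2, "dy": 10, "dz": 0, "yaw": 0}
    - {"dx": -6, "dy": 35, "dz": 0, "yaw": 0}
    - {"dx": -10, "dy": 65, "dz": 0, "yaw": 0}
    - {"dx": -16, "dy": 95, "dz": 0, "yaw": 0}
    - {"dx": -20, "dy": 125, "dz": 0, "yaw": 0}
    - {"dx": -24, "dy": 152, "dz": -10, "yaw": 0}
    - {"dx": -25, "dy": 168, "dz": -20, "yaw": 0}
    - {"dx": -25, "dy": 172, "dz": -30, "yaw": 0}
    - {"dx": -25, "dy": 172, "dz": -30, "yaw": 0}
    - {"dx": -25, "dy": 172, "dz": -30, "yaw": 0}

```text
time: 13.05
eef_pos: [430.7, 171.4, 139.2]
ee_rot: [3.141, 0.001, -0.004]
wrist_force: [-0.5, -0.5, 0.3]
finger_gap: 85.3
```

Run:
```python
from h import *
s,W=wrist('pics/w8'); print(s['time'],s['eef_pos'],s['wrist_force'],s['finger_gap'])
```

```text
13.05 [430.7259167  171.44927651 139.16529114] [-0.53670172 -0.45449565  0.33681144] 85.3389586140599
```

View pics/w8.png

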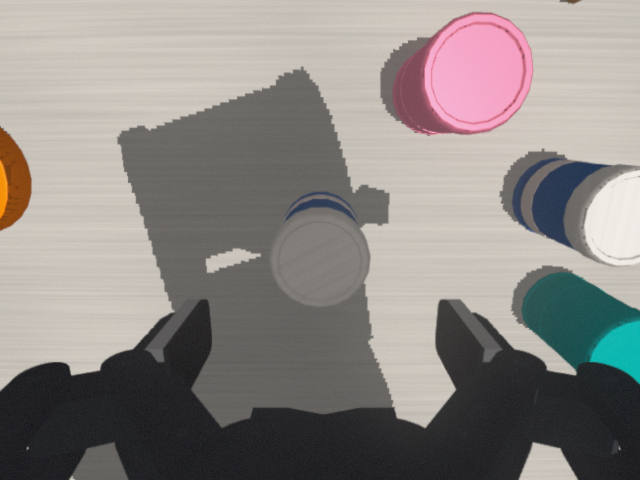

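M stands upright, lid at (620,215). L's lid is at (320,257).

Run:
```python
from h import *
print(watt('pics/w8',320,257,80), watt('pics/w6',319.5,283,80))
print(arm.state()['eef_pos'])
```

```text
[432.34733566 172.1851499   80.        ] [457.45650637  -0.46679251  80.        ]
[431.28677361 171.1829849  139.74451214]
```

Call:
send_rows:
  motion:
    - {"dx": 1, "dy": 1, "dz": -20, "yaw": 0}
    - {"dx": 1, "dy": 1, "dz": -45, "yaw": 0}
    - {"dx": 1, "dy": 1, "dz": -70, "yaw": 0}
    - {"dx": 1, "dy": 1, "dz": -92, "yaw": 0}
    - {"dx": 1, "dy": 1, "dz": -106, "yaw": 0}
    - {"dx": 1, "dy": 1, "dz": -110, "yaw": 0}
    - {"dx": 1, "dy": 1, "dz": -110, "yaw": 0}
    - {"dx": 1, "dy": 1, "dz": -110, "yaw": 0}

```text
time: 13.77
eef_pos: [433.3, 172.4, 30.9]
ee_rot: [-3.141, 0.002, -0.0]
wrist_force: [0.9, -0.1, -0.1]
finger_gap: 85.2
```

Call:
send_rows:
  motion:
    - {"dx": 0, "dy": 0, "dz": 0, "yaw": 0}
    - {"dx": 0, "dy": 0, "dz": 0, "yaw": 0}
    - {"dx": 0, "dy": 0, "dz": 0, "yaw": 0}
    - {"dx": 0, "dy": 0, "dz": 0, "yaw": 0}
    - {"dx": 0, "dy": 0, "dz": 0, "yaw": 0}
    - {"dx": 0, "dy": 0, "dz": 0, "yaw": 0}
    - {"dx": 0, "dy": 0, "dz": 0, "yaw": 0}
    - {"dx": 0, "dy": 0, "dz": 0, "yaw": 0}
  grip: 50
  grip_force: 40

```text
time: 14.43
eef_pos: [433.5, 173.0, 31.4]
ee_rot: [-3.141, 0.0, -0.003]
wrist_force: [-1.6, -3.3, 15.2]
finger_gap: 57.2
```

Call:
send_rows:
  motion:
    - {"dx": 0, "dy": 0, "dz": 4, "yaw": 0}
    - {"dx": 0, "dy": 0, "dz": 12, "yaw": 0}
    - {"dx": 0, "dy": 0, "dz": 22, "yaw": 0}
    - {"dx": 0, "dy": 0, "dz": 32, "yaw": 0}
    - {"dx": 0, "dy": 0, "dz": 38, "yaw": 0}
    - {"dx": 0, "dy": 0, "dz": 40, "yaw": 0}
    - {"dx": 0, "dy": 0, "dz": 40, "yaw": 0}
    - {"dx": 0, "dy": 0, "dz": 40, "yaw": 0}
    - {"dx": 0, "dy": 0, "dz": 40, "yaw": 0}
    - {"dx": 0, "dy": 0, "dz": 40, "yaw": 0}
    - {"dx": 0, "dy": 0, "dz": 40, "yaw": 0}
    - {"dx": 0, "dy": 0, "dz": 40, "yaw": 0}

```text
time: 15.43
eef_pos: [432.7, 172.8, 70.0]
ee_rot: [3.141, -0.001, -0.001]
wrist_force: [0.2, -0.2, -3.0]
finger_gap: 57.3
```

Run:
```python
from h import *
for i in range(3):
    im=eyes.capture('scene'); s=arm.state(); print(s['time'],s['eef_pos'],s['wrist_force'],s['finger_gap'])
cv2.imwrite('pics/s9.png',cv2.resize(im[90:270,180:480,::-1],(800,480)))
```

```text
15.4833 [432.71881036 172.82457139  70.07376001] [ 0.34835584 -0.47812219 -2.57143277] 57.077376595218276
15.5333 [432.69306699 172.81827314  70.10607573] [ 0.15907241 -0.05773057 -1.75282186] 57.16878986722406
15.5833 [432.75811748 172.82964553  70.15856247] [ 0.48556117  0.37554608 -2.70892917] 56.91519447395859
```

View pics/s9.png

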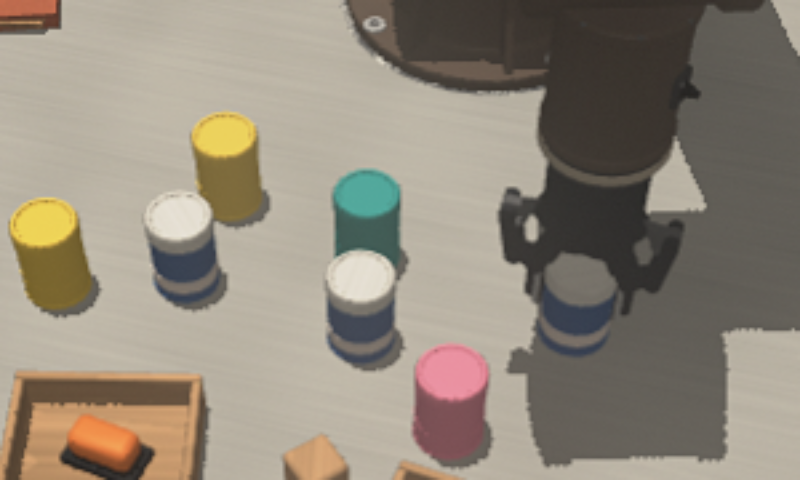

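L weighs about 2.4 N, R 3.5 N and M 6.1 N, so M is the full tin. Setting L down and returning to M.

Call:
send_rows:
  motion:
    - {"dx": 0, "dy": 0, "dz": -8, "yaw": 0}
    - {"dx": 0, "dy": 0, "dz": -18, "yaw": 0}
    - {"dx": 0, "dy": 0, "dz": -28, "yaw": 0}
    - {"dx": 0, "dy": 0, "dz": -34, "yaw": 0}
    - {"dx": 0, "dy": 0, "dz": -37, "yaw": 0}
    - {"dx": 0, "dy": 0, "dz": -38.5, "yaw": 0}
    - {"dx": 0, "dy": 0, "dz": -39.3, "yaw": 0}
    - {"dx": 0, "dy": 0, "dz": -39.3, "yaw": 0}
    - {"dx": 0, "dy": 0, "dz": -39.3, "yaw": 0}

```text
time: 16.33
eef_pos: [432.0, 172.6, 31.4]
ee_rot: [3.141, -0.001, -0.002]
wrist_force: [-7.3, -2.3, 23.7]
finger_gap: 57.2
```

Call:
send_rows:
  motion:
    - {"dx": 0, "dy": 0, "dz": 0, "yaw": 0}
    - {"dx": 0, "dy": 0, "dz": 0, "yaw": 0}
    - {"dx": 0, "dy": 0, "dz": 0, "yaw": 0}
    - {"dx": 0, "dy": 0, "dz": 0, "yaw": 0}
    - {"dx": 0, "dy": 0, "dz": 0, "yaw": 0}
  grip: 66

```text
time: 16.75
eef_pos: [432.9, 172.8, 30.9]
ee_rot: [3.142, -0.001, -0.0]
wrist_force: [1.2, 0.2, 0.4]
finger_gap: 65.6
```

Call:
send_rows:
  motion:
    - {"dx": 0, "dy": 0, "dz": 0, "yaw": 0}
    - {"dx": 0, "dy": 0, "dz": 0, "yaw": 0}
    - {"dx": 0, "dy": 0, "dz": 0, "yaw": 0}
    - {"dx": 0, "dy": 0, "dz": 10, "yaw": 0}
    - {"dx": 0, "dy": 0, "dz": 30, "yaw": 0}
    - {"dx": 0, "dy": 0, "dz": 60, "yaw": 0}
    - {"dx": 0, "dy": 0, "dz": 95, "yaw": 0}
    - {"dx": 0, "dy": 0, "dz": 120, "yaw": 0}
    - {"dx": 0, "dy": 0, "dz": 135, "yaw": 0}
    - {"dx": 0, "dy": 0, "dz": 140, "yaw": 0}
    - {"dx": 0, "dy": 0, "dz": 140, "yaw": 0}
  grip: 85.4

```text
time: 17.67
eef_pos: [433.5, 173.1, 172.7]
ee_rot: [-3.141, 0.001, -0.004]
wrist_force: [0.3, -0.3, -0.1]
finger_gap: 85.2
```

Call:
send_rows:
  motion:
    - {"dx": 2, "dy": -10, "dz": 0, "yaw": 0}
    - {"dx": 6, "dy": -35, "dz": 0, "yaw": 0}
    - {"dx": 10, "dy": -65, "dz": 0, "yaw": 0}
    - {"dx": 16, "dy": -95, "dz": 0, "yaw": 0}
    - {"dx": 20, "dy": -125, "dz": 0, "yaw": 0}
    - {"dx": 23, "dy": -152, "dz": -10, "yaw": 0}
    - {"dx": 24, "dy": -168, "dz": -30, "yaw": 0}
    - {"dx": 24, "dy": -173, "dz": -55, "yaw": 0}
    - {"dx": 24, "dy": -173, "dz": -70, "yaw": 0}
    - {"dx": 24, "dy": -173, "dz": -70, "yaw": 0}
    - {"dx": 24, "dy": -173, "dz": -70, "yaw": 0}

```text
time: 18.58
eef_pos: [455.4, -0.5, 99.8]
ee_rot: [-3.141, 0.001, 0.006]
wrist_force: [0.5, 0.1, 1.1]
finger_gap: 85.2
```

Run:
```python
from h import *
s,W=wrist('pics/w10'); print(s['time'],s['eef_pos'],s['wrist_force'],s['finger_gap'])
```

```text
18.5833 [455.40465767  -0.52822086  99.79807829] [0.51951116 0.14301476 1.12430836] 85.23188330368157
```

View pics/w10.png

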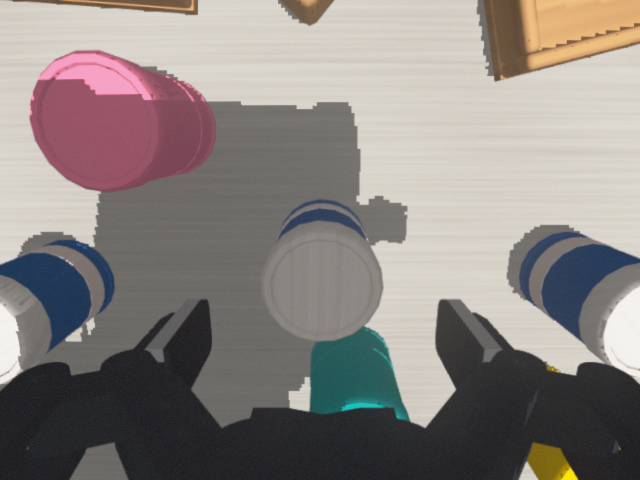

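All tins are upright and M is centred. Gripping M and lifting it to travel height.

Call:
send_rows:
  motion:
    - {"dx": 1, "dy": 0, "dz": -20, "yaw": 0}
    - {"dx": 1, "dy": 0, "dz": -45, "yaw": 0}
    - {"dx": 1, "dy": 0, "dz": -62, "yaw": 0}
    - {"dx": 1, "dy": 0, "dz": -70, "yaw": 0}
    - {"dx": 1, "dy": 0, "dz": -70, "yaw": 0}
    - {"dx": 1, "dy": 0, "dz": -70, "yaw": 0}

```text
time: 19.13
eef_pos: [458.1, -0.0, 31.6]
ee_rot: [-3.142, -0.0, -0.0]
wrist_force: [0.2, -0.3, 0.0]
finger_gap: 85.5
```

Call:
send_rows:
  motion:
    - {"dx": 0, "dy": 0, "dz": 0, "yaw": 0}
    - {"dx": 0, "dy": 0, "dz": 0, "yaw": 0}
    - {"dx": 0, "dy": 0, "dz": 0, "yaw": 0}
    - {"dx": 0, "dy": 0, "dz": 0, "yaw": 0}
    - {"dx": 0, "dy": 0, "dz": 0, "yaw": 0}
    - {"dx": 0, "dy": 0, "dz": 0, "yaw": 0}
    - {"dx": 0, "dy": 0, "dz": 0, "yaw": 0}
    - {"dx": 0, "dy": 0, "dz": 0, "yaw": 0}
  grip: 50
  grip_force: 50

```text
time: 19.8
eef_pos: [458.6, -0.0, 32.1]
ee_rot: [3.142, -0.001, 0.003]
wrist_force: [-0.9, 4.7, 14.0]
finger_gap: 56.8
```

Call:
send_rows:
  motion:
    - {"dx": 0, "dy": 0, "dz": 4, "yaw": 0}
    - {"dx": 0, "dy": 0, "dz": 12, "yaw": 0}
    - {"dx": 0, "dy": 0, "dz": 26, "yaw": 0}
    - {"dx": 0, "dy": 0, "dz": 44, "yaw": 0}
    - {"dx": 0, "dy": 0, "dz": 64, "yaw": 0}
    - {"dx": 0, "dy": 0, "dz": 84, "yaw": 0}
    - {"dx": 0, "dy": 0, "dz": 104, "yaw": 0}
    - {"dx": 0, "dy": 0, "dz": 122, "yaw": 0}
    - {"dx": 0, "dy": 0, "dz": 136, "yaw": 0}
    - {"dx": 0, "dy": 0, "dz": 146, "yaw": 0}
    - {"dx": 0, "dy": 0, "dz": 151, "yaw": 0}
    - {"dx": 0, "dy": 0, "dz": 151, "yaw": 0}

```text
time: 20.8
eef_pos: [458.2, -0.2, 183.3]
ee_rot: [3.141, -0.001, 0.003]
wrist_force: [1.0, 0.2, -5.6]
finger_gap: 57.1
```

Run:
```python
from h import *
s,W=wrist('pics/w11'); print(s['time'],s['eef_pos'],s['wrist_force'],s['finger_gap'])
s=arm.state(); print(s['time'],s['eef_pos'],s['wrist_force'],s['finger_gap'])
```

```text
20.8 [ 4.58166105e+02 -2.04610591e-01  1.83312977e+02] [ 1.03384906  0.16138687 -5.57746746] 57.094203427426294
20.85 [ 4.57816642e+02 -1.81480977e-01  1.82463685e+02] [-0.22385247  0.83078265 -5.65722157] 56.46690949135287
```

View pics/w11.png

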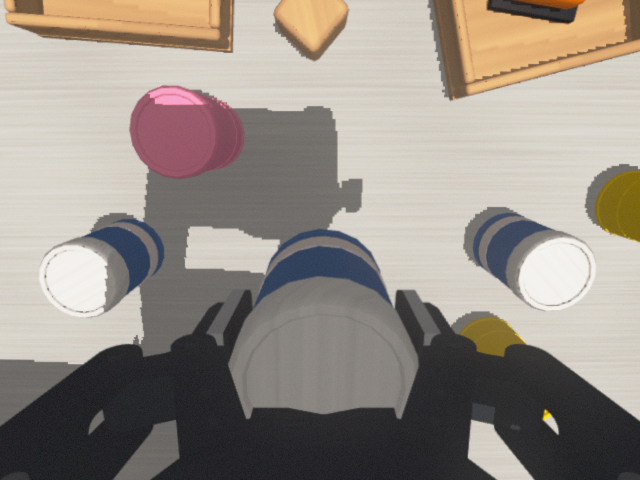

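M is held, with L and R standing. Moving it smoothly over the block tray.

Call:
send_rows:
  motion:
    - {"dx": 6, "dy": 4, "dz": 0, "yaw": 0}
    - {"dx": 19, "dy": 13, "dz": 0, "yaw": 0}
    - {"dx": 38, "dy": 26, "dz": 0, "yaw": 0}
    - {"dx": 61, "dy": 42, "dz": 0, "yaw": 0}
    - {"dx": 86, "dy": 59, "dz": 0, "yaw": 0}
    - {"dx": 111, "dy": 76, "dz": 0, "yaw": 0}
    - {"dx": 136, "dy": 93, "dz": 0, "yaw": 0}
    - {"dx": 160, "dy": 109, "dz": 0, "yaw": 0}
    - {"dx": 180, "dy": 123, "dz": 0, "yaw": 0}
    - {"dx": 194, "dy": 132, "dz": 0, "yaw": 0}
    - {"dx": 201, "dy": 137, "dz": 0, "yaw": 0}
    - {"dx": 202, "dy": 138, "dz": 0, "yaw": 0}

```text
time: 21.85
eef_pos: [660.5, 138.9, 180.5]
ee_rot: [3.142, 0.0, -0.002]
wrist_force: [-0.5, -0.8, -5.9]
finger_gap: 56.8
```

Call:
send_rows:
  motion:
    - {"dx": 0, "dy": 0, "dz": 0, "yaw": 0}
    - {"dx": 0, "dy": 0, "dz": 0, "yaw": 0}
    - {"dx": 0, "dy": 0, "dz": 0, "yaw": 0}
    - {"dx": 0, "dy": 0, "dz": 0, "yaw": 0}

```text
time: 22.18
eef_pos: [659.3, 137.3, 182.2]
ee_rot: [3.142, -0.001, -0.0]
wrist_force: [-0.1, -0.4, -6.6]
finger_gap: 56.6
```

Run:
```python
from h import *
s,W=wrist('pics/w12'); print(s['time'],s['eef_pos'],s['wrist_force'],s['finger_gap'])
for n in ('top','scene'): cv2.imwrite(f'pics/{n}12.png',eyes.capture(n)[:,:,::-1])
```

```text
22.1833 [659.25198598 137.26676157 182.17696105] [-0.0737628  -0.36036318 -6.64948194] 56.62184613578296
```

View pics/w12.png

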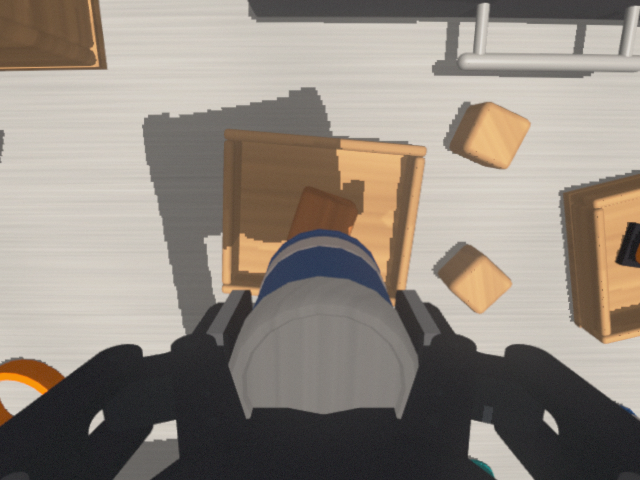

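View pics/scene12.png

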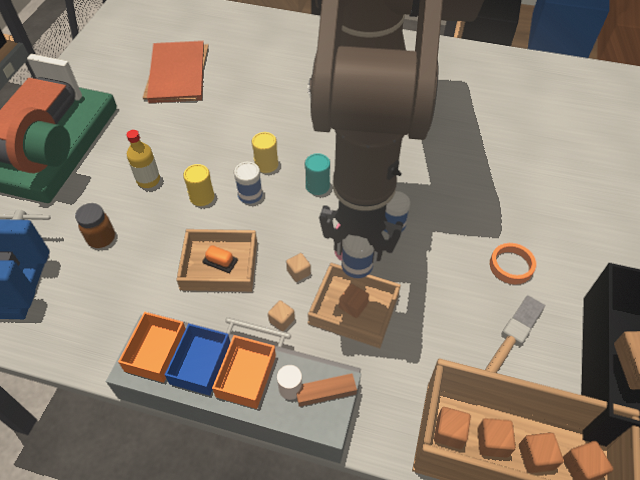

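View pics/top12.png

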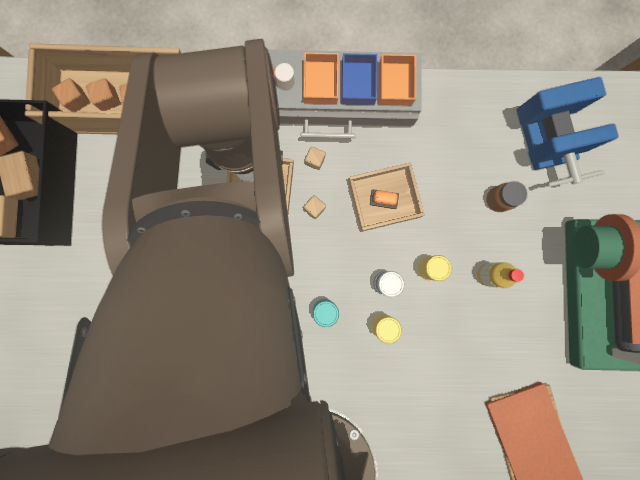

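The wrist view shows the tray with the block under the held tin. Its far rim corners are at (224,130) and (427,149), and the near-left corner at (222,293). I'll check the tray centre from these.

Run:
```python
from h import *
a,b,c=[watt('pics/w12',*p,40) for p in((224,130),(427,149),(222,293))]
print(a,b,c,np.linalg.norm(a-b),np.linalg.norm(a-c),(b+c)/2)
u=(b-a)/np.linalg.norm(b-a); v=np.array([-abs(u[1]),u[0],0]) ; v=v if v[0]<0 else -v
print((a+b)/2+65*v)
s=arm.state(); print(s['time'],s['eef_pos'],s['joint_vel'].round(3),s['wrist_force'])
```

```text
[731.45699493 208.38062657  40.        ] [717.92784718  59.59807224  40.        ] [603.61950956 218.84016986  40.        ] 149.39640662286038 128.26466666133342 [660.77367837 139.21912105  40.        ]
[659.95949842 128.10303243  40.        ]
22.3333 [659.64261761 137.5300841  182.27268646] [ 0.003  0.003 -0.006 -0.001  0.    -0.   ] [-0.09346781 -0.59047868 -6.48098474]
```

The tray measures 149×128 mm, matching its known size, with its centre at (661,139). (My second formula has a sign slip, so I ignore it.) Making a small correction and settling.

Call:
send_rows:
  motion:
    - {"dx": 1, "dy": 1, "dz": -0.5, "yaw": 0}
    - {"dx": 1, "dy": 1.5, "dz": -1, "yaw": 0}
    - {"dx": 1, "dy": 1.5, "dz": -1, "yaw": 0}
    - {"dx": 1, "dy": 1.5, "dz": -1, "yaw": 0}
    - {"dx": 1, "dy": 1.5, "dz": -1, "yaw": 0}
    - {"dx": 1, "dy": 1.5, "dz": -1, "yaw": 0}
    - {"dx": 1, "dy": 1.5, "dz": -1, "yaw": 0}
    - {"dx": 1, "dy": 1.5, "dz": -1, "yaw": 0}
    - {"dx": 1, "dy": 1.5, "dz": -1, "yaw": 0}

```text
time: 23.08
eef_pos: [660.8, 139.3, 181.0]
ee_rot: [3.142, -0.001, -0.0]
wrist_force: [0.1, 0.4, -5.7]
finger_gap: 56.8
```

Run:
```python
from h import *
im=eyes.capture('scene'); cv2.imwrite('pics/s13.png',cv2.resize(im[150:360,220:440,::-1],(628,600)))
s=arm.state(); print(s['time'],s['eef_pos'],s['ee_rot'],s['joint_vel'].round(3),s['wrist_force'],s['finger_gap'])
```

```text
23.1333 [660.83282229 139.35619448 180.99820021] [-3.14156763e+00  6.25180540e-04  1.50025785e-05] [-0.001  0.001 -0.     0.001  0.     0.001] [-5.23463466e-04  3.29679934e-02 -5.91635768e+00] 56.61411088580757
```

View pics/s13.png

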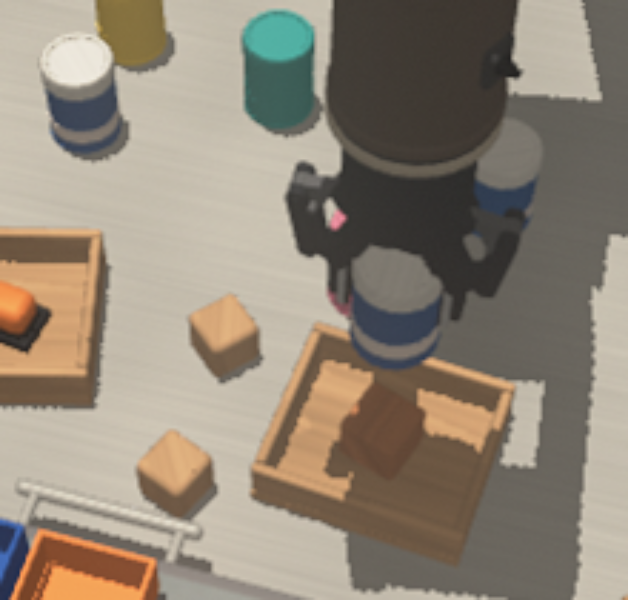

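The tin is upright and still over the block tray, with its bottom at about 181 − 31.5 ≈ 150 mm. The other tins stand upright. Handing in.

```bash
python3 -c "
from rig import arm
print(arm.hand_in())"
```

```text
the job is handed in; nothing more can be done
None
```

I lifted each of the three blue tins and weighed them by wrist force, and the middle one is the full tin. I handed in at about 23 s, holding it over the tray with the wooden block.

| Tin | Position (x, y), mm | Weight | Approx. mass |
|---|---|---|---|
| Right | (436, -164) | 3.5 N | 0.36 kg |
| Middle | (457, 0) | 6.1 N | 0.62 kg |
| Left | (433, 173) | 2.4 N | 0.24 kg |

**Lighter tins:** I set both back down straight where they stood. They looked upright in the last pictures, though the left one is partly hidden behind the gripper in the final view.

**Final hold:** the TCP is at (660.8, 139.4, 181), against a measured tray centre of (660.8, 139.2). That puts the tin's bottom about 150 mm above the bench. The arm was still, and the wrist showed only the tin's weight (5.9 N).

**Disagreements in the checks:**
- **Camera views:** the top and scene cameras disagreed by up to 7 mm in x, so I used the wrist camera for positions.
- **Tray centre:** one of my two formulas had a sign error, so I used the other. The tray's measured size from those same corners (149 × 128 mm) matches what was given.
- **Pressing on the bench:** the wrist force rose to about 24 N when I set the left tin down, within the limits.
- **Middle tin put-down:** after weighing, it was still hanging when I let go, probably less than 1 mm above the bench, and it stayed upright.

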